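Tighten the coconut scraper's loose foot bolt with a hex key

ROBOT

A 6-joint arm with a two-finger parallel gripper is mounted at the origin on the work surface. World frame = base frame: x ahead of the robot, y to its left, z up, the work surface at z = 0. Lengths are in mm, angles in rad, forces in N, time in s.
With the tool pointing down it reaches from about 300 to 775 mm from the base axis. Payload 14.6 kg.
Tool frame: the origin (TCP) lies midway between the tips of the shut fingers; the grasp point (between the pads) lies 19 mm behind it; y points along the fingers, z is the direction in which the jaws open and shut, and the axes are right-handed (so a half turn about y gives the same grasp; the last joint's range is limited). The gripper opens to 94 mm and grips with 3 to 60 N. Pads are 16 mm wide; open, the fingers measure 119 mm over their backs; the gripper's body (75 mm by 177 mm) begins 78 mm behind the grasp point.
Start: joints at [1.204, 0.3, 1.521, -0, 1.321, -0.067], TCP at [162.428, 525.458, 205.446] pointing down, gripper open.
Joint ranges: [-3.03, 3.03], [-0.79, 2.21], [0.23, 2.52], [-1.04, 4.18], [0, 3.07], [-2.55, 2.55]. Speed limits (rad/s): [2.22, 2.22, 2.57, 3.14, 3.14, 3.14].

INTERFACE

Orientations are given as [roll, pitch, yaw] about the fixed x, y, z axes, in that order (R = Rz(yaw) Ry(pitch) Rx(roll)).
In Python, from cell import manip gives the robot as it stands.
- The arm moves only by the tool play_rows, never from a script. Its argument "series" is a list of rows, each a list of 3 entries, a list of its own where there are three numbers: the shift along the tool's x, y, z in m, then the turn about the tool's y in rad, then the closure, from 0 (fully open) to 1 (shut). In form: [[[dx, dy, dz], twist, grip], ...]. A call has 1 to 20 rows; each row is the pose to reach, as a shift and turn from the pose measured when the call began, along the tool's axes at that moment; what a row does not reach only later rows make up. A row lasts 1/10 s, in which the tool goes at most 50 mm and 8.59 degrees, less where a joint would pass 70% of its speed; a pose out of reach is approached as far as the arm can. A call with a gripper value outside its range is refused whole. The fingers move at their own pace and stop on an object; "squeeze" is the grip in N (left out, the last holds). Time passes only in rows, so rows that repeat a pose let the fingers close. It gives the time, the measured TCP pose, the force and the opening at its end, in the units of the state.
- manip.read_state(): the state, without advancing time (a new reading comes with each control period).
- manip.camera(name): name is "scene" or "top"; returns the picture (384x512x3 uint8, red, green, blue); there is no depth.
- manip.camera_params(name): a dict with "K" (3x3 intrinsics, pixels), "rvec" (rotation vector, rad) and "tvec" (3), from world to camera coordinates, as OpenCV has them. Camera axes: x right, y down, z forward; pixel columns grow to the right and rows downward; lengths in mm; the calibration is good to about 2 mm. A picture is of the moment at which its call begins. camera_params takes no time and is no camera call.
- manip.sign_off(): hands the job in, once; it reports no verdict.
The state is a dict: "clock": time; "joints": joint angles; "qd": joint speeds; "effort": joint torques, N m; "eef_pos": TCP position; "eef_rot": TCP orientation; "wrist_force": force on the tool from outside, world axes, zero at the start; "moment": the same for the moment, N m; "finger_gap": finger opening in mm.
Only numpy, scipy, OpenCV 4.12 (cv2) and the standard library are available. Lean on these libraries where they do the work, as an engineer would, in place of code of your own. Each camera call takes 0.05 s, during which the arm holds its last target. There are 200 camera calls.

TASK

The left-hand foot bolt of the coconut scraper has worked loose. Take the red-handled hex key from the wooden block, feel gently for the hex socket sunk in the foot's slot, and turn the bolt clockwise in regrasped quarter turns until it is firmly tight but not overstrained. Then put the red key upright back in its hole in the block, all the way down, and leave everything else where it is.

Things in the scene. Friction and masses are not known exactly. Their poses are not given: they have to be found in the camera images.
- key: upright hex key with a chunky square red grip and dark blade, about 340 g. Origin: centre of the blade's tip; z up to the grip, x and y across the grip's flats. From the tip: 3 mm bevel (end face 8.4 mm across), hex blade 12 mm across flats (two of them facing +-x) to z 62; collar 29 mm across, z 62-67; neck 21 mm to z 80; grip 32 by 32 mm, z 80-122. Stands in the block, collar resting on its top
- key_handle (a point): centre of the red key's grip, on the blade's axis, 101 mm above the tip; pinch the grip here from above across either pair of flats (32 mm). The key leaves block and socket straight up, and stands by itself in both when let go
- key_tip (a point): centre of the end face of the red key's blade
- stand: fixed wooden block 62 (x) by 150 (y) by 70 mm high with a 5 mm high foot strip 76 by 164; two round upright holes, 20 mm wide, 66 mm deep, at y +40 and -40 mm. One holds the red key, the other the blue one. Origin: centre of its underside. A key fully in has its collar on the block's top, its tip 8 mm above the origin
- hole_left (a point): centre of the mouth of the block's hole at y +40 mm, in the top face, 70 mm up
- hole_right (a point): centre of the mouth of the block's hole at y -40 mm, in the top face, 70 mm up
- scraper: fixed dark green cast-iron coconut scraper, 195 mm high. Origin: centre of the foot's underside; foot 56 (x) by 266 mm (y), slotted ears 24 mm high at y +100 (loose bolt) and -100 mm (tight, leave). Column at the origin, barrel along x at height 166 mm; toothed head at x +132, crank with wooden knob hanging down at x -91 to -167 mm
- slot (a point): centre of the loose bolt's slot, level with the ear's top, 24 mm above the marble; axes as the scraper's. Slot 36 mm long (y) by 24 wide (x). The round bolt head (21 mm) has its top 6 mm below this point; it lies on the slot's centre line but up to 6 mm to either side along y: not measured, feel for it. Hex socket 12.8 mm across flats, 10 mm deep, so a seated key's tip is 16 mm below this point
- bolt (a joint): turn of the loose bolt in rad; grows clockwise seen from above; starts at 0 to 1.05; which way its hex flats point is not given. It turns against about 0.15 N m until its head bears down at 3.90 and it stops hard. Firmly tight: about 0.4 to 0.6 N m put on it at the stop (0.3 is the least, 1.0 overstrains it). It stays where it is left. The key has about 0.12 rad of play in it either way
- small_key: smaller hex key with a square blue grip (25 mm), too thin for this bolt, standing in the block's other hole; leave. Origin: tip of its blade; its top is 115 mm above
- dabba: closed round steel tin, 113 mm across, 131 mm high; origin under its centre; leave
- bottle: green glass bottle with twist cap, 68 mm across, 215 mm high; origin under its centre; leave
- grater: four-sided steel grater, 88 mm square, 207 mm high; origin under its centre; leave
- mortar: small wooden mortar with pestle, 96 mm across, 140 mm high; origin under its centre; leave
- coconut: half coconut, cut face down, 104 mm across, 54 mm high; origin under its centre; leave

How it is judged:
By the outcome, as a careful person would: the job done as asked, in the order asked, and still so for the second after the job is handed in, with the robot touching nothing.
It also fails if it takes over 72 s, if anything falls off the work surface, if the arm or the gripper's body presses on something with over 40 N, if the wrist force passes 120 N, or if a joint passes its speed limit or range.

## Working session

There is one attempt and no reset: what is moved stays moved. The work goes in short steps, Python scripts to look and compute and a tool call to move; the robot and the scene stay as the last step left them, time stands still between calls to the robot, and variables do not carry over. Pictures are saved under pics/ and viewed, about 8 in all and at most 12, crops included, and the job is handed in when it is done.

Besides the shell and the picture viewer there is one more tool, called after "Call:" as name([rows], argument=value, ...), one row to a line, values as JSON. play_rows: Moves the arm, as the interface text tells. Its arguments: {"type":"object","properties":{"series":{"type":"array","items":{"type":"array"}},"squeeze":{"type":"number"}},"required":["series"]}

```bash
ls; mkdir -p pics; python3 - <<'E'
from cell import manip
import cv2
s=manip.read_state(); print(s)
for n in("scene","top"):
    p=manip.camera_params(n);print(n,p)
    cv2.imwrite(f"pics/{n}0.png",manip.camera(n)[:,:,::-1])
E
```

```text
pics
{'clock': 0.0, 'joints': array([ 1.20437647e+00,  3.00469653e-01,  1.52158443e+00, -5.27982958e-06,
        1.32070303e+00, -6.66052195e-02]), 'qd': array([ 0.00084542,  0.0003331 ,  0.00043925, -0.00121414, -0.00036878,
       -0.00056459]), 'effort': array([-8.47620668e-04, -5.31812525e+01, -3.52739668e+01,  7.07448763e-02,
        2.43707048e-02, -1.53810365e-04]), 'eef_pos': array([162.35026328, 525.21466893, 204.88571095]), 'eef_rot': array([-1.57195854e+00,  7.23990378e-05, -2.99813368e-01]), 'wrist_force': array([0.38241676, 0.77026475, 0.31608269]), 'moment': array([-0.0101742 ,  0.06802246,  0.02045162]), 'finger_gap': 93.74246922497747}
scene {'K': array([[493.81457958,   0.        , 252.45515759],
       [  0.        , 493.81457958, 184.15871134],
       [  0.        ,   0.        ,   1.        ]]), 'rvec': array([ 0.94863359,  2.57590196, -0.95697583]), 'tvec': array([ 435.64192579, -184.06504568, 1332.31888626])}
top {'K': array([[468.35385027,   0.        , 258.31776749],
       [  0.        , 468.35385027, 199.2155915 ],
       [  0.        ,   0.        ,   1.        ]]), 'rvec': array([ 2.15911683, -2.0989607 ,  0.19980093]), 'tvec': array([ -67.54434582,  543.15192159, 1037.7296427 ])}
```

View pics/top0.png

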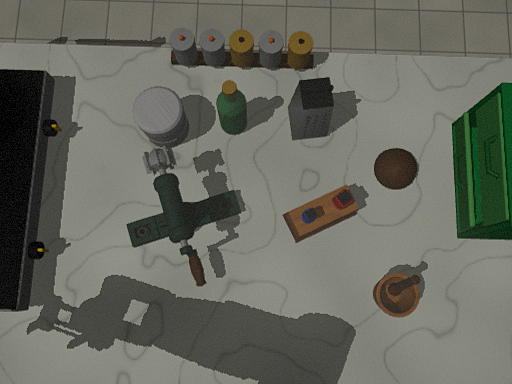

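View pics/scene0.png

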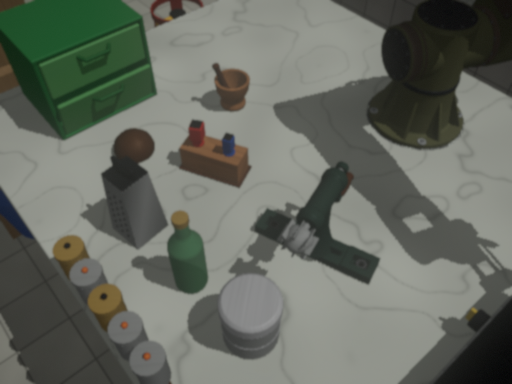

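```bash
cat > h.py <<'E'
import numpy as np, cv2
from cell import manip
P={n:manip.camera_params(n) for n in("scene","top")}
def proj(n,X):
    p=P[n]; return cv2.projectPoints(np.float64(X).reshape(-1,3),p["rvec"],p["tvec"],p["K"],None)[0].reshape(-1,2)
def back(n,uv,z):
    p=P[n];R=cv2.Rodrigues(p["rvec"])[0];c=-R.T@p["tvec"]
    d=R.T@np.linalg.inv(p["K"])@np.array([*uv,1.]);return c+d*(z-c[2])/d[2]
def crop(img,x,y,w,h,k):
    return cv2.resize(img[y:y+h,x:x+w],None,fx=k,fy=k,interpolation=cv2.INTER_CUBIC)
E
python3 - <<'E'
from h import *
t=cv2.imread("pics/top0.png");s=cv2.imread("pics/scene0.png")
g=lambda a:np.uint8(255*(a/255.)**0.6)
A=np.hstack([crop(t,120,140,133,100,3),crop(t,270,175,133,100,3)])
B=np.hstack([crop(s,245,200,145,100,2.75)[:275,:399],crop(s,165,110,145,100,2.75)[:275,:399]])
cv2.imwrite("pics/c1.png",g(np.vstack([A,B])))
for z,uv in((24,(143,230)),(70,(312,214)),(122,(344,197))):print(back("top",uv,z))
for n in P: print(n,proj(n,[162,525,205]))
E
```

```text
[468.3561428  215.91564948  24.        ]
[ 510.58502198 -174.65942067   70.        ]
[ 541.85959579 -237.6228024   122.        ]
scene [[631.79392051 222.02587314]]
top [[-59.59887186 379.27085843]]
```

View pics/c1.png

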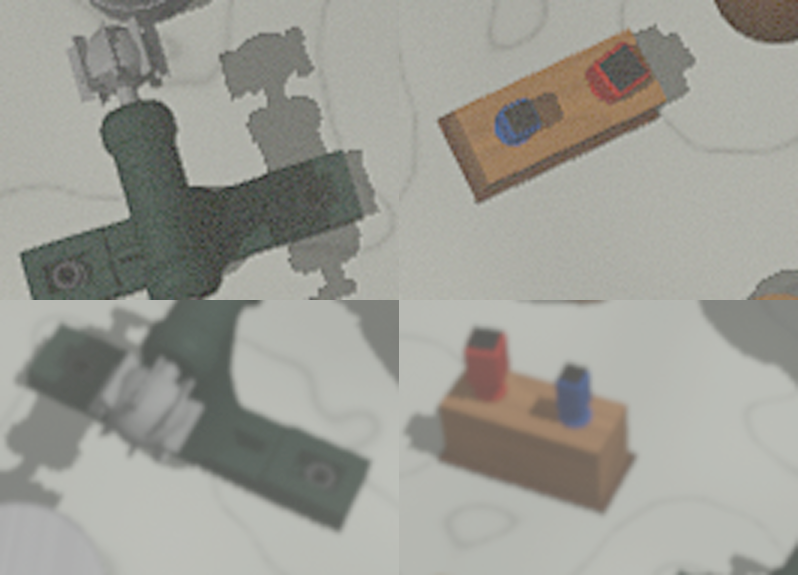

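```bash
cat >> h.py <<'E'
from scipy.optimize import least_squares
def place(p,X):
    c,s=np.cos(p[2]),np.sin(p[2]);X=np.float64(X).reshape(-1,3)
    return np.c_[p[0]+c*X[:,0]-s*X[:,1],p[1]+s*X[:,0]+c*X[:,1],X[:,2]]
def fit(obs,p0):
    f=lambda p:np.concatenate([proj(n,place(p,X))[0]-uv for n,X,uv in obs])
    r=least_squares(f,p0,loss="soft_l1");return r.x,r.fun.reshape(-1,2)
def wire(img,n,p,X,off,k,col=(0,255,255)):
    q=(proj(n,place(p,X))-off+.5)*k-.5
    cv2.polylines(img,[np.int32(q.round()*8)],True,col,1,cv2.LINE_AA,3)
def box(hx,hy,z,y0=0): return [[hx,hy+y0,z],[-hx,hy+y0,z],[-hx,-hy+y0,z],[hx,-hy+y0,z]]
def circ(r,z,x=0,y=0): a=np.linspace(0,6.28,25);return np.c_[x+r*np.cos(a),y+r*np.sin(a),0*a+z]
E
cat > m.py <<'E'
from h import *
def avg(n,k=4): return np.mean([manip.camera(n)[:,:,::-1].astype(float) for _ in range(k)],0)
im={n:np.uint8(255*(avg(n)/255)**.6) for n in P}
for n in P: cv2.imwrite(f"pics/avg_{n}.png",im[n])
st=[("top",[31,75,70],(346.7,185)),("top",[31,75-150,70],(283.3,215)),("top",[-31,75,70],(358.7,207.7)),
]
# stand: try red at y+40 or -40 ; yaw such that +y -> left blue
so=[("top",[31,75,70],(283.3,215)),("top",[31,-75,70],(346.7,185)),("top",[-31,-75,70],(358.7,207.7)),
("scene",[31,-75,70],(180.3,148.2)),("scene",[31,75,70],(238.8,164.5)),("scene",[-31,75,70],(247.9,148.2)),
("top",[0,-40,122+8],(344,197))]
p,r=fit(so,[530,-200,.4]);print("stand",p.round(3),r.round(1).tolist())
eo=[("top",[28,133,24],(127,224.7)),("scene",[-28,133,24],(379.5,258.9)),("scene",[0,100,18],(361.5,272.5)),("top",[0,100,18],(142.3,231.3))]
q,r=fit(eo,[495,120,.3]);print("scr",q.round(3),r.round(1).tolist())
np.savez("fit.npz",stand=p,scr=q)
E
cat > ov.py <<'E'
from h import *
import sys
d=np.load("fit.npz");p,q=d["stand"],d["scr"]
im={n:cv2.imread(f"pics/avg_{n}.png") for n in P}
def pan(n,o,w,h,k):
    c=crop(im[n],*o,w,h,k)
    for X in(box(31,75,70),box(38,82,0),box(16,16,130,-40),circ(14.5,75,0,-40)):wire(c,n,p,X,o,k)
    for X in(box(28,133,24),box(28,133,0),box(12,18,24,100),circ(10.5,18,0,100)):wire(c,n,q,X,o,k)
    return c
a=np.hstack([pan("top",(120,200),66,50,6),pan("top",(280,178),66,50,6)])
b=np.hstack([pan("scene",(325,240),66,50,6),pan("scene",(175,115),88,67,4.5)[:300,:396]])
cv2.imwrite(sys.argv[1],np.vstack([a,b]))
E
python3 m.py && python3 ov.py pics/o1.png
```

```text
stand [ 5.19633e+02 -1.99114e+02  4.89000e-01] [[3.9, -2.2], [-1.4, -0.9], [-0.4, 0.3], [-0.6, -0.9], [-0.2, -0.1], [0.9, -1.8], [-0.8, 0.8]]
scr [4.99565e+02 1.24872e+02 3.32000e-01] [[-2.2, -1.3], [1.5, -0.9], [-1.2, -9.8], [-0.2, -0.4]]
```

View pics/o1.png

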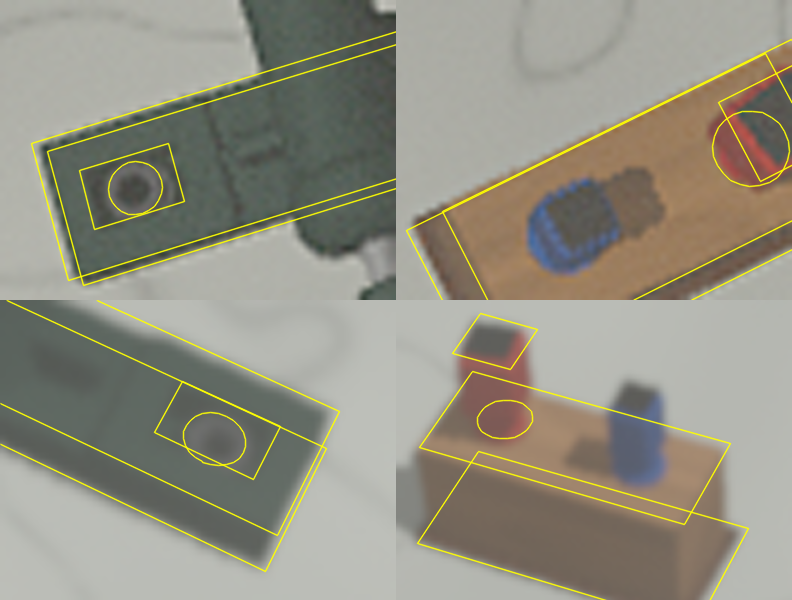

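```bash
python3 - <<'E'
import re
s=open("m.py").read()
i=s.index("st=[");
open("m2.py","w").write('''from h import *
so=[("top",[31,75,70],(288.3,212.5)),("top",[38,82,5],(282.5,214.7)),("top",[31,-75,70],(346.7,185)),("top",[-31,-75,70],(358.7,207.7)),
("scene",[31,-75,70],(180.1,149)),("scene",[31,75,70],(238.8,166.6)),("scene",[-31,75,70],(248.1,149.4)),("top",[0,-40,130],(344.5,197.5)),("scene",[0,-40,130],(196.5,123))]
p,r=fit(so,[530,-200,.4]);print("stand",p.round(3),r.round(1).tolist())
eo=[("top",[28,133,24],(126.7,224.4)),("scene",[-28,133,24],(381.3,258.7)),("scene",[28,133,0],(369.2,285.3)),("top",[28,-133,24],(235,190.7)),("top",[-28,-133,24],(240.7,212.7)),("scene",[-28,-133,24],(267.5,209.1)),("top",[-28,133,24],(132.5,247))]
q,r=fit(eo,[495,120,.3]);print("scr",q.round(3),r.round(1).tolist())
np.savez("fit.npz",stand=p,scr=q)
print("key",place(p,[0,-40,109]),"slot",place(q,[0,100,24]))
def tri(a,b):
    f=lambda X:np.r_[proj("top",X)[0]-a,proj("scene",X)[0]-b]
    r=least_squares(f,[470,210,20]);return r.x,r.fun
for nm,a,b in(("bolt",(120+134.5/6-.42,200+187.5/6-.42),(325+216.5/6-.42,240+140.5/6-.42)),("grip",(344.5,197.5),(196.5,123))):
    X,e=tri(a,b);print(nm,X.round(1),e.round(2))
    print(" flat",back("top",a,18 if nm=="bolt" else 130),back("scene",b,18 if nm=="bolt" else 130))
    w=p if nm=="grip" else q
    c,s_=np.cos(w[2]),np.sin(w[2]);print(" local",np.array([[c,s_],[-s_,c]])@(X[:2]-w[:2]))
''')
s=open("ov.py").read().replace('(280,178),66,50','(296,178),66,50');open("ov.py","w").write(s)
E
python3 m2.py && python3 ov.py pics/o2.png
```

```text
stand [ 5.20140e+02 -2.00122e+02  4.74000e-01] [[-0.7, -0.5], [-0.7, 0.1], [-0.5, -0.8], [0.1, 0.6], [-0.7, -2.2], [-1.1, -2.1], [0.2, -2.8], [-0.7, 0.4], [-0.2, 0.4]]
scr [4.98948e+02 1.23567e+02 3.37000e-01] [[-1.4, -0.5], [-0.5, -1.5], [-0.6, -1.3], [-1.4, -0.4], [-0.1, -0.2], [0.4, -3.1], [-1.0, -0.3]]
key [[ 538.38067788 -235.72075606  109.        ]] slot [[465.91923789 217.95556025  24.        ]]
bolt [466.8 220.   17.5] [-0.14  0.1  -0.15 -0.01]
 flat [466.98250134 219.581218    18.        ] [466.89474475 220.41574598  18.        ]
 local [  1.51037179 101.66942432]
grip [ 538.4 -236.3  131.1] [-0.3   0.29 -0.43 -0.1 ]
 flat [ 539.24717003 -237.17621851  130.        ] [ 537.22547244 -236.41274349  130.        ]
 local [ -0.27522651 -40.54073119]
```

View pics/o2.png

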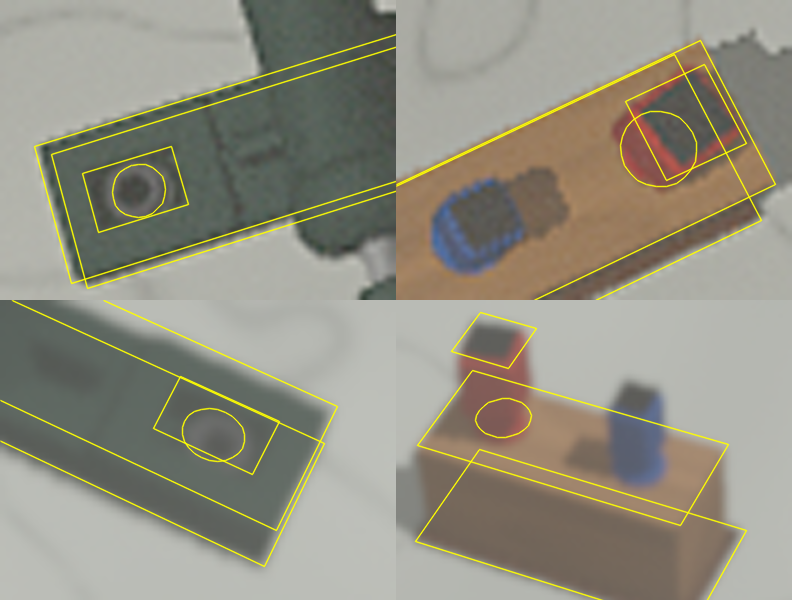

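```bash
cat >> h.py <<'E'
from scipy.spatial.transform import Rotation as Ro
def go(xyz,yaw):
    "shift (m) and twist from the present pose to TCP xyz, yaw"
    s=manip.read_state();R=Ro.from_euler("xyz",s["eef_rot"]).as_matrix()
    t=(s["eef_rot"][2]-yaw+np.pi)%(2*np.pi)-np.pi
    return (R.T@(np.float64(xyz)-s["eef_pos"])/1e3).round(4).tolist(),round(t,3)
def st():
    s=manip.read_state()
    for k in("clock","eef_pos","eef_rot","wrist_force","moment","finger_gap","joints"):print(k,np.round(s[k],3))
E
python3 - <<'E'
from h import *
print(go([300,250,330],-.7),go([538.4,-236,180],-1.097))
for uv,z in(((318,88),207),((312,125),0),((232,88),215),((160,103),131)):print(back("top",uv,z))
E
```

```text
([0.2128, -0.1246, -0.2225], np.float64(0.4)) ([0.5841, 0.0255, -0.6165], np.float64(0.797))
[ 753.80285094 -168.81747245  207.        ]
[ 746.71419322 -181.54325082    0.        ]
[744.73880878   8.72211548 215.        ]
[741.0814388  172.71113305 131.        ]
```

Call:
play_rows([
  [[0.03, -0.04, -0.03], 0, 0],
  [[0.06, -0.08, -0.07], 0.1, 0],
  [[0.12, -0.12, -0.12], 0.2, 0],
  [[0.16, -0.125, -0.17], 0.3, 0],
  [[0.21, -0.125, -0.22], 0.4, 0],
  [[0.25, -0.125, -0.26], 0.45, 0],
  [[0.29, -0.125, -0.3], 0.5, 0],
  [[0.33, -0.125, -0.34], 0.55, 0],
  [[0.37, -0.12, -0.39], 0.6, 0],
  [[0.41, -0.11, -0.43], 0.65, 0],
  [[0.45, -0.1, -0.48], 0.7, 0],
  [[0.49, -0.08, -0.52], 0.75, 0],
  [[0.54, -0.05, -0.57], 0.797, 0],
  [[0.5841, -0.02, -0.6165], 0.797, 0],
  [[0.5841, 0.02, -0.6165], 0.797, 0],
  [[0.5841, 0.0255, -0.6165], 0.797, 0],
  [[0.5841, 0.0255, -0.6165], 0.797, 0],
  [[0.5841, 0.0255, -0.6165], 0.797, 0],
])

```text
clock: 2.3
eef_pos: [533.0, -225.9, 186.4]
eef_rot: [-1.571, -0.0, -1.097]
wrist_force: [0.4, 0.0, -0.1]
finger_gap: 93.8
```

```bash
python3 - <<'E'
from h import *
st();print(go([538.4,-236,180],-1.097),go([538.4,-236,95],-1.097))
E
```

```text
clock 2.3
eef_pos [ 532.951 -225.891  186.4  ]
eef_rot [-1.571 -0.    -1.097]
wrist_force [ 0.38   0.016 -0.052]
moment [-0.085  0.008  0.013]
finger_gap 93.83
joints [-0.464  0.379  1.46  -0.     1.302 -0.938]
([0.0115, 0.0064, 0.0002], np.float64(-0.0)) ([0.0115, 0.0914, 0.0002], np.float64(-0.0))
```

Call:
play_rows([
  [[0.0115, 0.02, 0], 0, 0],
  [[0.0115, 0.05, 0], 0, 0],
  [[0.0115, 0.08, 0], 0, 0],
  [[0.0115, 0.091, 0], 0, 0],
  [[0.0115, 0.0915, 0], 0, 0],
  [[0.0115, 0.0915, 0], 0, 0],
  [[0.0115, 0.0915, 0], 0, 0],
])

```text
clock: 3.0
eef_pos: [538.9, -236.4, 96.6]
eef_rot: [-1.569, -0.002, -1.097]
wrist_force: [0.0, -0.1, -0.4]
finger_gap: 93.9
```

```bash
python3 - <<'E'
from h import *
st()
cv2.imwrite("pics/s.png",np.vstack([crop(manip.camera("scene")[:,:,::-1],150,90,100,75,4),crop(manip.camera("top")[:,:,::-1],285,160,100,75,4)]))
E
```

```text
clock 3.0
eef_pos [ 538.947 -236.409   96.609]
eef_rot [-1.569 -0.002 -1.097]
wrist_force [ 0.008 -0.066 -0.365]
moment [-0.053 -0.004 -0.063]
finger_gap 93.915
joints [-0.476  0.49   1.523 -0.     1.126 -0.949]
```

View pics/s.png

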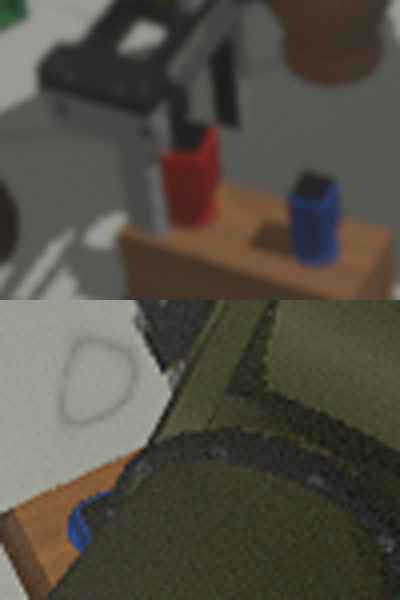

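The fingers straddle the red grip (scene crop, grip at about 190,180), and the blue key is clear. Closing now.

Call:
play_rows([
  [[0, 0, 0], 0, 1],
  [[0, 0, 0], 0, 1],
  [[0, 0, 0], 0, 1],
  [[0, 0, 0], 0, 1],
  [[0, 0, 0], 0, 1],
  [[0, 0, 0], 0, 1],
  [[0, 0, 0], 0, 1],
  [[0, 0, 0], 0, 1],
], squeeze=40)

```text
clock: 3.9
eef_pos: [538.9, -236.3, 96.3]
eef_rot: [-1.569, -0.002, -1.097]
wrist_force: [-1.4, -0.1, -0.4]
finger_gap: 33.6
```

```bash
python3 - <<'E'
from h import *
st()
E
```

```text
clock 3.9
eef_pos [ 538.931 -236.321   96.302]
eef_rot [-1.569 -0.002 -1.097]
wrist_force [-1.361 -0.103 -0.445]
moment [-0.158  0.271  0.005]
finger_gap 33.61
joints [-0.476  0.49   1.523  0.     1.126 -0.95 ]
```

Call:
play_rows([
  [[0, 0, 0], 0, 1],
  [[0, 0, 0], 0, 1],
  [[0, 0, 0], 0, 1],
  [[0, 0, 0], 0, 1],
])

```text
clock: 4.3
eef_pos: [538.9, -236.3, 96.3]
eef_rot: [-1.569, -0.002, -1.097]
wrist_force: [-0.8, -0.7, 0.8]
finger_gap: 32.6
```

```bash
python3 - <<'E'
from h import *
st();print(go([538.4,-236,220],-1.097))
E
```

```text
clock 4.3
eef_pos [ 538.904 -236.315   96.313]
eef_rot [-1.569 -0.002 -1.097]
wrist_force [-0.777 -0.743  0.823]
moment [0.02  0.122 0.026]
finger_gap 32.591
joints [-0.476  0.49   1.523  0.     1.126 -0.949]
([-0.0002, -0.1237, -0.0001], np.float64(0.0))
```

Call:
play_rows([
  [[0, -0.015, 0], 0, 1],
  [[0, -0.04, 0], 0, 1],
  [[0, -0.07, 0], 0, 1],
  [[0, -0.1, 0], 0, 1],
  [[0, -0.14, 0], 0, 1],
  [[0, -0.18, 0], 0, 1],
  [[0, -0.215, 0], 0, 1],
  [[0, -0.215, 0], 0, 1],
  [[0, -0.215, 0], 0, 1],
  [[0, -0.215, 0], 0, 1],
])

```text
clock: 5.3
eef_pos: [537.9, -235.8, 309.8]
eef_rot: [-1.571, 0.0, -1.097]
wrist_force: [0.6, 0.1, -2.0]
finger_gap: 32.8
```

```bash
python3 - <<'E'
from h import *
st();print(go([466.8,220,311],-.5))
E
```

```text
clock 5.3
eef_pos [ 537.905 -235.846  309.768]
eef_rot [-1.571  0.    -1.097]
wrist_force [ 0.606  0.079 -2.039]
moment [-0.069  0.013  0.001]
finger_gap 32.814
joints [-0.476  0.333  1.239  0.     1.569 -0.949]
([-0.4381, -0.0012, 0.1448], np.float64(-0.597))
```

Call:
play_rows([
  [[-0.04, -0.001, 0.013], -0.05, 1],
  [[-0.08, -0.001, 0.026], -0.1, 1],
  [[-0.12, -0.001, 0.04], -0.15, 1],
  [[-0.16, -0.001, 0.053], -0.2, 1],
  [[-0.2, -0.001, 0.066], -0.25, 1],
  [[-0.24, -0.001, 0.079], -0.3, 1],
  [[-0.28, -0.001, 0.093], -0.36, 1],
  [[-0.32, -0.001, 0.106], -0.42, 1],
  [[-0.36, -0.001, 0.119], -0.48, 1],
  [[-0.4, -0.001, 0.132], -0.54, 1],
  [[-0.425, -0.001, 0.14], -0.597, 1],
  [[-0.438, -0.001, 0.145], -0.597, 1],
  [[-0.438, -0.001, 0.145], -0.597, 1],
  [[-0.438, -0.001, 0.145], -0.597, 1],
  [[-0.438, -0.001, 0.145], -0.597, 1],
])

```text
clock: 6.8
eef_pos: [467.4, 218.9, 310.6]
eef_rot: [-1.571, 0.0, -0.502]
wrist_force: [-0.1, -0.3, -2.2]
finger_gap: 32.3
```

```bash
python3 - <<'E'
from h import *
st();print(go([466.8,220,130],-.5))
E
```

```text
clock 6.8
eef_pos [467.353 218.888 310.605]
eef_rot [-1.571  0.    -0.502]
wrist_force [-0.065 -0.308 -2.157]
moment [-0.013 -0.042  0.046]
finger_gap 32.344
joints [ 0.367  0.164  1.446 -0.     1.532 -0.702]
([-0.001, 0.1806, 0.0008], np.float64(-0.002))
```

Call:
play_rows([
  [[-0.001, 0.04, 0.001], 0, 1],
  [[-0.001, 0.08, 0.001], 0, 1],
  [[-0.001, 0.12, 0.001], 0, 1],
  [[-0.001, 0.155, 0.001], 0, 1],
  [[-0.001, 0.175, 0.001], 0, 1],
  [[-0.001, 0.1815, 0.001], 0, 1],
  [[-0.001, 0.1815, 0.001], 0, 1],
  [[-0.001, 0.1815, 0.001], 0, 1],
])

```text
clock: 7.6
eef_pos: [467.6, 220.1, 130.4]
eef_rot: [-1.57, -0.001, -0.503]
wrist_force: [0.3, -0.3, -2.4]
finger_gap: 32.6
```

```bash
python3 - <<'E'
from h import *
st()
a=np.mean([manip.camera("scene")[:,:,::-1].astype(float) for _ in range(4)],0)
a=np.uint8(255*(a/255)**.5)
x=manip.read_state()["eef_pos"]
print(proj("scene",[[*x[:2],x[2]-88.3],[466.8,220,18]]))
cv2.imwrite("pics/t.png",crop(a,320,210,80,80,7.5))
E
```

```text
clock 7.6
eef_pos [467.64  220.096 130.439]
eef_rot [-1.57e+00 -1.00e-03 -5.03e-01]
wrist_force [ 0.32  -0.29  -2.437]
moment [-0.026 -0.004  0.004]
finger_gap 32.606
joints [ 0.369  0.302  1.702 -0.     1.136 -0.699]
[[362.38126142 256.82803835]
 [360.54112418 262.83795179]]
```

View pics/t.png

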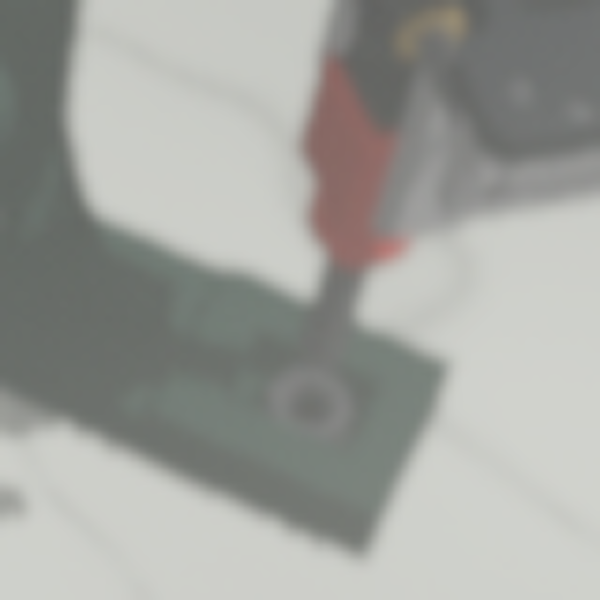

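Call:
play_rows([
  [[-0.0007, 0.012, 0], 0, 1],
  [[-0.0007, 0.02, 0], 0, 1],
  [[-0.0007, 0.0225, 0], 0, 1],
  [[-0.0007, 0.024, 0], 0, 1],
  [[-0.0007, 0.025, 0], 0, 1],
  [[-0.0007, 0.0255, 0], 0, 1],
  [[-0.0007, 0.0255, 0], 0, 1],
])

```text
clock: 8.5
eef_pos: [466.8, 220.6, 104.6]
eef_rot: [-1.57, -0.001, -0.502]
wrist_force: [0.1, 0.4, -2.4]
finger_gap: 32.6
```

```bash
python3 - <<'E'
from h import *
st()
E
```

```text
clock 8.5
eef_pos [466.768 220.65  104.641]
eef_rot [-1.57e+00 -1.00e-03 -5.02e-01]
wrist_force [ 0.093  0.428 -2.442]
moment [-0.025  0.072  0.011]
finger_gap 32.648
joints [ 0.371  0.334  1.727 -0.     1.079 -0.698]
```

Call:
play_rows([
  [[0, 0.0005, 0], 0, 1],
  [[0, 0.001, 0], 0, 1],
  [[0, 0.0015, 0], 0, 1],
  [[0, 0.0015, 0], 0, 1],
])

```text
clock: 8.9
eef_pos: [466.8, 220.7, 103.2]
eef_rot: [-1.57, -0.001, -0.502]
wrist_force: [-1.5, 0.4, -2.1]
finger_gap: 32.5
```

```bash
python3 - <<'E'
from h import *
st()
E
```

```text
clock 8.9
eef_pos [466.766 220.731 103.189]
eef_rot [-1.57e+00 -1.00e-03 -5.02e-01]
wrist_force [-1.538  0.373 -2.114]
moment [0.063 0.14  0.   ]
finger_gap 32.49
joints [ 0.371  0.336  1.728 -0.     1.076 -0.698]
```

Call:
play_rows([
  [[0, 0.0005, 0], 0, 1],
  [[0, 0.001, 0], 0, 1],
  [[0, 0.001, 0], 0, 1],
])

```text
clock: 9.2
eef_pos: [467.0, 220.8, 102.6]
eef_rot: [-1.569, -0.001, -0.502]
wrist_force: [-0.8, -0.7, 5.4]
finger_gap: 32.5
```

```bash
python3 - <<'E'
from h import *
st()
E
```

```text
clock 9.2
eef_pos [466.989 220.775 102.62 ]
eef_rot [-1.569e+00 -1.000e-03 -5.020e-01]
wrist_force [-0.801 -0.729  5.435]
moment [-0.092  0.479 -0.014]
finger_gap 32.483
joints [ 0.371  0.337  1.728 -0.     1.074 -0.698]
```

Call:
play_rows([
  [[0, 0, 0], 0.05, 1],
  [[0, 0.0, 0], 0.1, 1],
  [[0, 0, 0], 0.15, 1],
  [[0, 0.0, 0], 0.2, 1],
  [[0, 0.0, 0], 0.25, 1],
  [[0, 0.0, 0], 0.25, 1],
])

```text
clock: 9.8
eef_pos: [467.1, 221.0, 102.8]
eef_rot: [-1.568, -0.001, -0.753]
wrist_force: [-0.9, 0.3, 3.7]
finger_gap: 32.8
```

```bash
python3 - <<'E'
from h import *
st()
E
```

```text
clock 9.8
eef_pos [467.075 221.018 102.833]
eef_rot [-1.568e+00 -1.000e-03 -7.530e-01]
wrist_force [-0.867  0.346  3.693]
moment [0.333 0.3   0.035]
finger_gap 32.755
joints [ 0.371  0.336  1.728  0.     1.074 -0.447]
```

Call:
play_rows([
  [[0, 0.0005, 0], 0.05, 1],
  [[0, 0.0005, 0], 0.1, 1],
  [[0, 0.0005, 0], 0.15, 1],
  [[0, 0.0005, 0], 0.2, 1],
  [[0, 0.0005, 0], 0.25, 1],
  [[0, 0.0005, 0], 0.25, 1],
])

```text
clock: 10.4
eef_pos: [467.3, 221.2, 102.6]
eef_rot: [-1.567, -0.0, -1.002]
wrist_force: [-0.6, 1.2, 3.6]
finger_gap: 32.8
```

```bash
python3 - <<'E'
from h import *
st()
E
```

```text
clock 10.4
eef_pos [467.29  221.179 102.569]
eef_rot [-1.567 -0.    -1.002]
wrist_force [-0.628  1.246  3.62 ]
moment [0.408 0.212 0.039]
finger_gap 32.835
joints [ 0.371  0.337  1.728  0.     1.073 -0.198]
```

Call:
play_rows([
  [[-0.0008, 0.0005, 0.0002], 0, 1],
  [[-0.0008, 0.0007, 0.0002], 0.05, 1],
  [[-0.0008, 0.0007, 0.0002], 0.1, 1],
  [[-0.0008, 0.0007, 0.0002], 0.15, 1],
  [[-0.0008, 0.0007, 0.0002], 0.2, 1],
  [[-0.0008, 0.0007, 0.0002], 0.2, 1],
])

```text
clock: 11.0
eef_pos: [466.7, 221.7, 101.3]
eef_rot: [-1.568, 0.0, -1.201]
wrist_force: [-0.3, 0.0, -2.5]
finger_gap: 32.7
```

```bash
python3 - <<'E'
from h import *
st()
E
```

```text
clock 11.0
eef_pos [466.732 221.726 101.3  ]
eef_rot [-1.568  0.    -1.201]
wrist_force [-0.3    0.035 -2.493]
moment [-0.022  0.102 -0.021]
finger_gap 32.713
joints [0.373 0.339 1.729 0.    1.071 0.003]
```

Call:
play_rows([
  [[0, 0.001, 0], 0, 1],
  [[0, 0.002, 0], 0, 1],
  [[0, 0.003, 0], 0, 1],
  [[0, 0.003, 0], 0, 1],
])

```text
clock: 11.4
eef_pos: [466.7, 221.7, 98.1]
eef_rot: [-1.569, 0.0, -1.201]
wrist_force: [-0.3, -0.4, -1.6]
finger_gap: 32.7
```

```bash
python3 - <<'E'
from h import *
st()
E
```

```text
clock 11.4
eef_pos [466.654 221.672  98.057]
eef_rot [-1.569  0.    -1.201]
wrist_force [-0.335 -0.355 -1.629]
moment [-0.002  0.022 -0.021]
finger_gap 32.748
joints [0.373 0.343 1.732 0.    1.065 0.002]
```

Call:
play_rows([
  [[0, 0.0008, 0], 0, 1],
  [[0, 0.0016, 0], 0, 1],
  [[0, 0.0018, 0], 0, 1],
  [[0, 0.0018, 0], 0, 1],
])

```text
clock: 11.8
eef_pos: [466.6, 221.7, 96.2]
eef_rot: [-1.569, 0.0, -1.201]
wrist_force: [0.2, -0.4, -3.2]
finger_gap: 32.6
```

```bash
python3 - <<'E'
from h import *
st()
E
```

```text
clock 11.8
eef_pos [466.636 221.66   96.248]
eef_rot [-1.569  0.    -1.201]
wrist_force [ 0.151 -0.411 -3.188]
moment [-0.03   0.079  0.002]
finger_gap 32.621
joints [0.373 0.346 1.733 0.    1.061 0.002]
```

Call:
play_rows([
  [[0, 0, 0], 0.07, 1],
  [[0, 0, 0], 0.14, 1],
  [[0, 0, 0], 0.22, 1],
  [[0, 0, 0], 0.3, 1],
  [[0, 0, 0], 0.38, 1],
  [[0, 0, 0], 0.46, 1],
  [[0, 0, 0], 0.54, 1],
  [[0, 0, 0], 0.62, 1],
  [[0, 0, 0], 0.7, 1],
  [[0, 0, 0], 0.75, 1],
  [[0, 0, 0], 0.75, 1],
])

```text
clock: 12.9
eef_pos: [467.0, 221.7, 96.3]
eef_rot: [-1.568, 0.002, -1.951]
wrist_force: [3.4, 0.7, -4.7]
finger_gap: 32.6
```

```bash
python3 - <<'E'
from h import *
st()
E
```

```text
clock 12.9
eef_pos [467.045 221.7    96.34 ]
eef_rot [-1.568  0.002 -1.951]
wrist_force [ 3.44   0.707 -4.667]
moment [-0.075 -0.693  0.144]
finger_gap 32.628
joints [ 0.372  0.346  1.733 -0.     1.06   0.753]
```

Call:
play_rows([
  [[0, 0, 0], 0, 0.35],
  [[0, 0, 0], 0, 0.35],
  [[0, 0, 0], 0, 0.35],
  [[0, 0, 0], 0, 0.35],
  [[0, -0.004, 0], -0.1, 0.35],
  [[0, -0.004, 0], -0.24, 0.35],
  [[0, -0.004, 0], -0.38, 0.35],
  [[0, -0.004, 0], -0.52, 0.35],
  [[0, -0.004, 0], -0.66, 0.35],
  [[0, -0.004, 0], -0.8, 0.35],
  [[0, -0.004, 0], -0.94, 0.35],
  [[0, -0.004, 0], -1.08, 0.35],
  [[0, -0.004, 0], -1.22, 0.35],
  [[0, -0.004, 0], -1.36, 0.35],
  [[0, -0.004, 0], -1.5, 0.35],
  [[0, -0.004, 0], -1.571, 0.35],
  [[0, -0.004, 0], -1.571, 0.35],
])

```text
clock: 14.6
eef_pos: [467.0, 221.7, 100.4]
eef_rot: [-1.569, -0.002, -0.379]
wrist_force: [-1.1, 0.7, -0.1]
finger_gap: 61.0
```

```bash
python3 - <<'E'
from h import *
st();print(go([466.7,221.7,100.3],-.380))
E
```

```text
clock 14.6
eef_pos [467.035 221.7   100.405]
eef_rot [-1.569 -0.002 -0.379]
wrist_force [-1.05   0.682 -0.127]
moment [ 0.017 -0.001 -0.02 ]
finger_gap 60.955
joints [ 0.372  0.34   1.73  -0.     1.069 -0.819]
([-0.0003, 0.0001, -0.0001], np.float64(0.001))
```

Call:
play_rows([
  [[0, 0, 0], 0, 1],
  [[0, 0, 0], 0, 1],
  [[0, 0, 0], 0, 1],
  [[0, 0, 0], 0, 1],
  [[0, 0, 0], 0, 1],
  [[0, 0, 0], 0, 1],
  [[0, 0, 0], 0, 1],
])

```text
clock: 15.3
eef_pos: [467.0, 221.7, 100.4]
eef_rot: [-1.569, -0.002, -0.379]
wrist_force: [-0.2, -0.7, -0.2]
finger_gap: 33.1
```

```bash
python3 - <<'E'
from h import *
st()
E
```

```text
clock 15.3
eef_pos [466.983 221.657 100.397]
eef_rot [-1.569 -0.002 -0.379]
wrist_force [-0.162 -0.749 -0.202]
moment [-0.304  0.073  0.015]
finger_gap 33.07
joints [ 0.372  0.34   1.73  -0.     1.069 -0.819]
```

Call:
play_rows([
  [[0, 0, 0], 0.07, 1],
  [[0, 0, 0], 0.17, 1],
  [[0, 0, 0], 0.27, 1],
  [[0, 0, 0], 0.37, 1],
  [[0, 0, 0], 0.47, 1],
  [[0, 0, 0], 0.57, 1],
  [[0, 0, 0], 0.67, 1],
  [[0, 0, 0], 0.77, 1],
  [[0, 0, 0], 0.87, 1],
  [[0, 0, 0], 0.97, 1],
  [[0, 0, 0], 1.07, 1],
  [[0, 0, 0], 1.17, 1],
  [[0, 0, 0], 1.27, 1],
  [[0, 0, 0], 1.37, 1],
  [[0, 0, 0], 1.47, 1],
  [[0, 0, 0], 1.54, 1],
  [[0, 0, 0], 1.57, 1],
  [[0, 0, 0], 1.57, 1],
])

```text
clock: 17.1
eef_pos: [467.5, 221.3, 100.4]
eef_rot: [-1.567, 0.002, -1.949]
wrist_force: [3.3, -3.7, -2.5]
finger_gap: 33.3
```

```bash
python3 - <<'E'
from h import *
st()
E
```

```text
clock 17.1
eef_pos [467.47  221.339 100.441]
eef_rot [-1.567  0.002 -1.949]
wrist_force [ 3.274 -3.671 -2.469]
moment [-1.146 -1.029  0.161]
finger_gap 33.256
joints [ 3.720e-01  3.400e-01  1.730e+00 -1.000e-03  1.068e+00  7.510e-01]
```

Resistance is 0.16 N·m, so the bolt is running freely. Regrasping, with the tool centred a little towards the force direction.

Call:
play_rows([
  [[0, 0, 0], 0, 0.35],
  [[0, 0, 0], 0, 0.35],
  [[0, 0, 0], 0, 0.35],
  [[0, 0, 0], 0, 0.35],
  [[0, 0, 0], -0.1, 0.35],
  [[0, 0, 0], -0.24, 0.35],
  [[0, 0, 0], -0.38, 0.35],
  [[0, 0, 0], -0.52, 0.35],
  [[0, 0, 0], -0.66, 0.35],
  [[0, 0, 0], -0.8, 0.35],
  [[0, 0, 0], -0.94, 0.35],
  [[0, 0, 0], -1.08, 0.35],
  [[0, 0, 0], -1.22, 0.35],
  [[0, 0, 0], -1.36, 0.35],
  [[0, 0, 0], -1.5, 0.35],
  [[0, 0, 0], -1.571, 0.35],
  [[0, 0, 0], -1.571, 0.35],
])

```text
clock: 18.8
eef_pos: [467.4, 221.4, 100.4]
eef_rot: [-1.569, -0.003, -0.377]
wrist_force: [-0.7, 0.6, 0.2]
finger_gap: 60.9
```

Call:
play_rows([
  [[0, 0, 0], 0, 1],
  [[0, 0, 0], 0, 1],
  [[0, 0, 0], 0, 1],
  [[0, 0, 0], 0, 1],
  [[0, 0, 0], 0, 1],
  [[0, 0, 0], 0, 1],
  [[0, 0, 0], 0, 1],
])

```text
clock: 19.5
eef_pos: [467.4, 221.3, 100.4]
eef_rot: [-1.569, -0.003, -0.377]
wrist_force: [0.1, -1.0, -0.4]
finger_gap: 34.1
```

```bash
python3 - <<'E'
from h import *
st()
E
```

```text
clock 19.5
eef_pos [467.397 221.315 100.423]
eef_rot [-1.569 -0.003 -0.377]
wrist_force [ 0.091 -0.994 -0.365]
moment [-0.217  0.064  0.051]
finger_gap 34.067
joints [ 3.720e-01  3.400e-01  1.730e+00 -1.000e-03  1.068e+00 -8.210e-01]
```

Call:
play_rows([
  [[0, 0, 0], 0, 1],
  [[0, 0, 0], 0, 1],
  [[0, 0, 0], 0.06, 1],
  [[0, 0, 0], 0.12, 1],
  [[0, 0, 0], 0.18, 1],
  [[0, 0, 0], 0.24, 1],
  [[0, 0, 0], 0.3, 1],
  [[0, 0, 0], 0.36, 1],
  [[0, 0, 0], 0.4, 1],
  [[0, 0, 0], 0.4, 1],
], squeeze=14)

```text
clock: 20.5
eef_pos: [467.4, 221.3, 100.4]
eef_rot: [-1.568, -0.003, -0.777]
wrist_force: [0.5, -0.3, -1.1]
finger_gap: 33.1
```

```bash
python3 - <<'E'
from h import *
st()
E
```

```text
clock 20.5
eef_pos [467.402 221.349 100.365]
eef_rot [-1.568 -0.003 -0.777]
wrist_force [ 0.527 -0.331 -1.094]
moment [-0.12  -0.204  0.102]
finger_gap 33.116
joints [ 3.720e-01  3.400e-01  1.730e+00 -1.000e-03  1.068e+00 -4.210e-01]
```

Call:
play_rows([
  [[0, 0, 0], 0.04, 1],
  [[0, 0, 0], 0.08, 1],
  [[0, 0, 0], 0.12, 1],
  [[0, 0, 0], 0.15, 1],
  [[0, 0, 0], 0.15, 1],
])

```text
clock: 21.0
eef_pos: [467.5, 221.4, 100.4]
eef_rot: [-1.567, -0.002, -0.927]
wrist_force: [0.6, -1.6, -1.6]
finger_gap: 33.0
```

```bash
cat > s.py <<'E'
from h import *
s=manip.read_state();print(np.round(s["clock"],2),s["eef_pos"].round(2),s["eef_rot"].round(4),s["wrist_force"].round(2),s["moment"].round(3),round(s["finger_gap"],2),s["effort"][5].round(3))
E
python3 s.py
```

```text
21.0 [467.45 221.37 100.36] [-1.5675 -0.0022 -0.9272] [ 0.62 -1.57 -1.59] [-0.152 -0.253  0.096] 33.01 0.699
```

Call:
play_rows([
  [[0, 0, 0], 0.04, 1],
  [[0, 0, 0], 0.08, 1],
  [[0, 0, 0], 0.12, 1],
  [[0, 0, 0], 0.15, 1],
  [[0, 0, 0], 0.15, 1],
])

```text
clock: 21.5
eef_pos: [467.5, 221.3, 100.4]
eef_rot: [-1.567, -0.002, -1.077]
wrist_force: [1.2, 0.6, -1.0]
finger_gap: 32.7
```

```bash
python3 s.py
```

```text
21.5 [467.5  221.35 100.36] [-1.5671 -0.0017 -1.0771] [ 1.18  0.59 -1.02] [-0.167 -0.26   0.185] 32.67 0.699
```

Call:
play_rows([
  [[0, 0, 0], 0.04, 1],
  [[0, 0, 0], 0.08, 1],
  [[0, 0, 0], 0.12, 1],
  [[0, 0, 0], 0.15, 1],
  [[0, 0, 0], 0.15, 1],
])

```text
clock: 22.0
eef_pos: [467.5, 221.3, 100.4]
eef_rot: [-1.567, -0.001, -1.227]
wrist_force: [0.9, -1.5, -1.4]
finger_gap: 32.7
```

```bash
python3 s.py
```

```text
22.0 [467.53 221.32 100.37] [-1.5669e+00 -1.2000e-03 -1.2269e+00] [ 0.9  -1.51 -1.39] [-0.327 -0.276  0.215] 32.65 0.784
```

Call:
play_rows([
  [[0, 0, 0], 0.03, 1],
  [[0, 0, 0], 0.06, 1],
  [[0, 0, 0], 0.09, 1],
  [[0, 0, 0], 0.12, 1],
  [[0, 0, 0], 0.12, 1],
])

```text
clock: 22.5
eef_pos: [467.4, 221.4, 100.4]
eef_rot: [-1.567, -0.001, -1.348]
wrist_force: [1.0, -0.7, -0.1]
finger_gap: 33.3
```

```bash
python3 s.py
```

```text
22.5 [467.44 221.39 100.41] [-1.5669e+00 -7.0000e-04 -1.3477e+00] [ 0.99 -0.67 -0.14] [-0.163  0.049  0.601] 33.25 1.158
```

Call:
play_rows([
  [[0, 0, 0], -0.03, 1],
  [[0, 0, 0], -0.06, 1],
  [[0, 0, 0], -0.1, 1],
  [[0, 0, 0], -0.1, 1],
])

```text
clock: 22.9
eef_pos: [467.4, 221.4, 100.4]
eef_rot: [-1.567, -0.001, -1.246]
wrist_force: [0.1, -0.1, -0.2]
finger_gap: 33.2
```

```bash
python3 s.py
```

```text
22.9 [467.4  221.41 100.4 ] [-1.5671e+00 -9.0000e-04 -1.2458e+00] [ 0.12 -0.14 -0.17] [-0.174  0.034  0.17 ] 33.19 -0.553
```

Call:
play_rows([
  [[0, 0, 0], -0.03, 1],
  [[0, 0, 0], -0.05, 1],
  [[0, 0, 0], -0.05, 1],
  [[0, 0, 0], -0.05, 1],
  [[0, -0.002, 0], -0.05, 1],
  [[0, -0.004, 0], -0.05, 1],
  [[0, -0.004, 0], -0.05, 1],
], squeeze=40)

```text
clock: 23.6
eef_pos: [467.3, 221.4, 104.5]
eef_rot: [-1.567, -0.001, -1.196]
wrist_force: [-0.7, -1.0, -3.1]
finger_gap: 32.6
```

```bash
python3 s.py
```

```text
23.6 [467.33 221.4  104.54] [-1.5673e+00 -1.0000e-03 -1.1960e+00] [-0.71 -0.95 -3.13] [-0.128  0.037  0.015] 32.63 0.029
```

Call:
play_rows([
  [[0, -0.01, 0], 0, 1],
  [[0, -0.03, 0], 0, 1],
  [[0, -0.06, 0], 0, 1],
  [[0, -0.1, 0], 0, 1],
  [[0, -0.14, 0], 0, 1],
  [[0, -0.18, 0], 0, 1],
  [[0, -0.213, 0], 0, 1],
  [[0, -0.213, 0], 0, 1],
  [[0, -0.213, 0], 0, 1],
])

```text
clock: 24.5
eef_pos: [466.4, 221.3, 317.8]
eef_rot: [-1.567, -0.001, -1.196]
wrist_force: [-1.0, 0.2, -3.8]
finger_gap: 32.5
```

```bash
python3 s.py; python3 -c "
from h import *
print(go([538.9,-236.3,316],-1.097))"
```

```text
24.5 [466.36 221.3  317.79] [-1.5666e+00 -9.0000e-04 -1.1960e+00] [-0.98  0.15 -3.81] [-0.079  0.057  0.019] 32.53 0.001
([0.4524, 0.0018, -0.1], np.float64(-0.099))
```

Call:
play_rows([
  [[0.04, 0, -0.009], -0.01, 1],
  [[0.08, 0, -0.018], -0.02, 1],
  [[0.12, 0, -0.027], -0.03, 1],
  [[0.16, 0, -0.035], -0.04, 1],
  [[0.2, 0, -0.044], -0.05, 1],
  [[0.24, 0, -0.053], -0.06, 1],
  [[0.28, 0, -0.062], -0.07, 1],
  [[0.32, 0, -0.071], -0.08, 1],
  [[0.36, 0, -0.08], -0.09, 1],
  [[0.4, 0, -0.088], -0.099, 1],
  [[0.43, 0, -0.095], -0.099, 1],
  [[0.4524, 0.0018, -0.1], -0.099, 1],
  [[0.4524, 0.0018, -0.1], -0.099, 1],
  [[0.4524, 0.0018, -0.1], -0.099, 1],
  [[0.4524, 0.0018, -0.1], -0.099, 1],
])

```text
clock: 26.0
eef_pos: [538.8, -235.4, 315.4]
eef_rot: [-1.567, -0.0, -1.096]
wrist_force: [-0.1, 0.8, -3.3]
finger_gap: 32.8
```

```bash
python3 s.py; python3 -c "
from h import *
print(go([538.9,-236.3,177],-1.097))"
```

```text
26.0 [ 538.76 -235.44  315.45] [-1.5673e+00 -4.0000e-04 -1.0963e+00] [-0.12  0.81 -3.3 ] [-0.045  0.023 -0.041] 32.83 -0.002
([0.0008, 0.1384, -0.0008], np.float64(0.001))
```

Call:
play_rows([
  [[0.0008, 0.04, 0], 0, 1],
  [[0.0008, 0.08, -0.0004], 0, 1],
  [[0.0008, 0.115, -0.0006], 0, 1],
  [[0.0008, 0.133, -0.0008], 0, 1],
  [[0.0008, 0.1385, -0.0008], 0, 1],
  [[0.0008, 0.1385, -0.0008], 0, 1],
  [[0.0008, 0.1385, -0.0008], 0, 1],
])

```text
clock: 26.7
eef_pos: [539.4, -236.2, 178.4]
eef_rot: [-1.566, -0.002, -1.096]
wrist_force: [-0.5, -0.2, -3.0]
finger_gap: 32.8
```

```bash
python3 s.py; python3 - <<'E'
from h import *
print(go([538.9,-236.3,155],-1.097))
a=np.mean([manip.camera("scene")[:,:,::-1].astype(float) for _ in range(4)],0)
cv2.imwrite("pics/u.png",crop(np.uint8(255*(a/255)**.5),160,90,90,90,6.6))
x=manip.read_state()["eef_pos"]
print((proj("scene",[[x[0],x[1],x[2]-92.3],[538.3,-235.7,70]])-[160,90])*6.6)
E
```

```text
26.7 [ 539.41 -236.22  178.41] [-1.5661 -0.002  -1.0959] [-0.53 -0.17 -2.98] [0.017 0.022 0.025] 32.77 0.003
([-0.0002, 0.0234, -0.0006], np.float64(0.001))
[[248.01495651 313.15160562]
 [254.99505686 344.47760203]]
```

View pics/u.png

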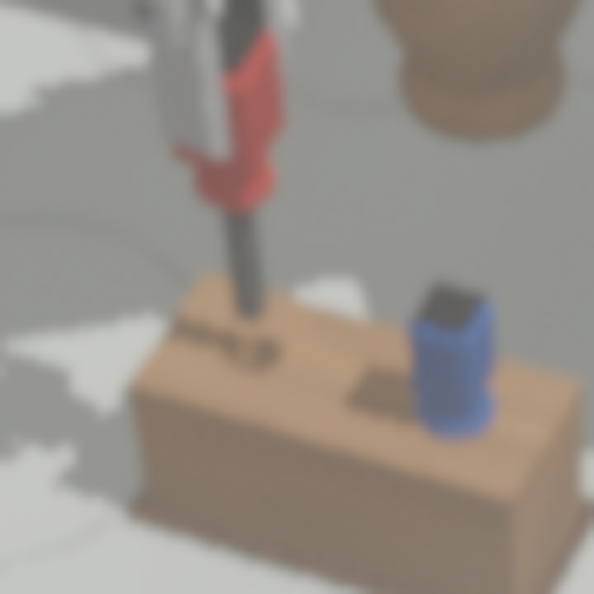

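Tip at about (251,315), directly above the hole at about (258,350). The offsets match the projections (248,313) and (255,344), so I'm inserting.

Call:
play_rows([
  [[0, 0.008, -0.0005], 0, 1],
  [[0, 0.014, -0.0005], 0, 1],
  [[0, 0.019, -0.0005], 0, 1],
  [[0, 0.0235, -0.0005], 0, 1],
  [[0, 0.0235, -0.0005], 0, 1],
])

```text
clock: 27.4
eef_pos: [538.7, -236.5, 153.6]
eef_rot: [-1.567, -0.001, -1.096]
wrist_force: [0.1, 0.4, -4.1]
finger_gap: 32.3
```

```bash
python3 s.py; python3 -c "
from h import *
print(go([538.9,-236.3,104],-1.097))"
```

```text
27.4 [ 538.65 -236.47  153.55] [-1.5669e+00 -6.0000e-04 -1.0963e+00] [ 0.08  0.38 -4.12] [ 0.089 -0.152  0.035] 32.34 -0.003
([-0.0001, 0.0496, 0.0001], np.float64(0.001))
```

In the hole with no contact force.

Call:
play_rows([
  [[0, 0.015, 0], 0, 1],
  [[0, 0.03, 0], 0, 1],
  [[0, 0.04, 0], 0, 1],
  [[0, 0.046, 0], 0, 1],
  [[0, 0.048, 0], 0, 1],
  [[0, 0.048, 0], 0, 1],
])

```text
clock: 28.0
eef_pos: [538.9, -236.4, 105.7]
eef_rot: [-1.567, -0.001, -1.096]
wrist_force: [0.4, -0.0, -3.4]
finger_gap: 32.4
```

```bash
python3 s.py
```

```text
28.0 [ 538.91 -236.43  105.72] [-1.5669e+00 -7.0000e-04 -1.0963e+00] [ 0.37 -0.   -3.41] [-0.059 -0.041 -0.029] 32.38 -0.002
```

Call:
play_rows([
  [[0, 0.002, 0], 0, 1],
  [[0, 0.004, 0], 0, 1],
  [[0, 0.005, 0], 0, 1],
  [[0, 0.0055, 0], 0, 1],
  [[0, 0.0055, 0], 0, 1],
])

```text
clock: 28.5
eef_pos: [539.0, -236.5, 100.5]
eef_rot: [-1.567, -0.001, -1.096]
wrist_force: [-1.3, 0.4, 0.0]
finger_gap: 32.5
```

```bash
python3 s.py
```

```text
28.5 [ 538.96 -236.46  100.47] [-1.5668e+00 -8.0000e-04 -1.0963e+00] [-1.33  0.36  0.04] [ 0.103  0.273 -0.017] 32.46 -0.012
```

The block now carries the key's weight at the expected height. Releasing and withdrawing straight up.

Call:
play_rows([
  [[0, 0, 0], 0, 0.35],
  [[0, 0, 0], 0, 0.35],
  [[0, 0, 0], 0, 0.3],
  [[0, 0, 0], 0, 0.1],
  [[0, 0, 0], 0, 0],
  [[0, 0, 0], 0, 0],
  [[0, -0.01, 0], 0, 0],
  [[0, -0.03, 0], 0, 0],
  [[0, -0.06, 0], 0, 0],
  [[0, -0.1, 0], 0, 0],
  [[0, -0.14, 0], 0, 0],
  [[-0.04, -0.18, 0], 0, 0],
  [[-0.09, -0.2, 0], 0, 0],
  [[-0.14, -0.2, 0], 0, 0],
  [[-0.19, -0.2, 0], 0, 0],
  [[-0.22, -0.2, 0], 0, 0],
  [[-0.22, -0.2, 0], 0, 0],
  [[-0.22, -0.2, 0], 0, 0],
])

```text
clock: 30.3
eef_pos: [437.6, -40.7, 301.3]
eef_rot: [-1.565, -0.002, -1.095]
wrist_force: [0.2, -0.5, 0.4]
finger_gap: 93.5
```

```bash
python3 s.py; python3 - <<'E'
from h import *
a=np.mean([manip.camera("scene")[:,:,::-1].astype(float) for _ in range(3)],0)
a=np.uint8(255*(a/255)**.5)
cv2.imwrite("pics/v.png",np.hstack([cv2.resize(a[60:300,100:400],None,fx=1.3,fy=1.3),crop(a,165,90,65,52,6)]))
E
```

```text
30.3 [437.63 -40.67 301.3 ] [-1.5655 -0.0021 -1.0949] [ 0.19 -0.46  0.36] [-0.06   0.022  0.026] 93.5 0.183
```

View pics/v.png

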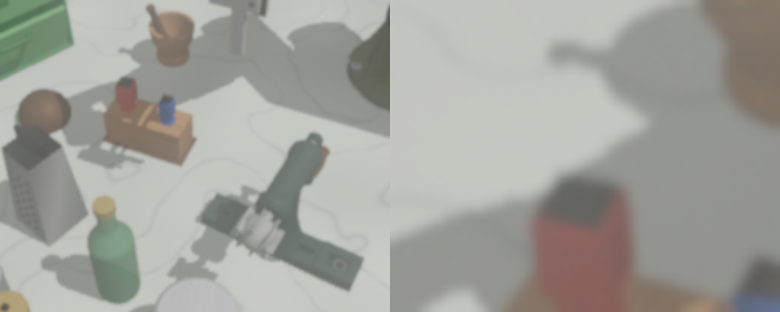

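The red key stands upright and fully down at (126,95) in the left panel, beside the blue key. Nothing else has visibly moved, and the arm is clear.

```bash
python3 -c "
from cell import manip
print(manip.sign_off())"
```

```text
the job is handed in; nothing more can be done
None
```

The bolt is tight and the red key is back in its hole; I handed the job in at about 30 s of the 72 s allowed. `sign_off` reports no verdict, so the result below rests on my own readings.

- **Tightening:** I felt for the socket with a gentle press of about 8 N. I then turned the bolt clockwise in three regrasped turns to the hard stop. The wrist moment there read 0.60 N·m, and the torque on the last joint gave about the same. That is at the top of the 0.4–0.6 N·m target and well below the 1.0 N·m limit. The moment is a single reading, with noise of roughly 0.05 N·m.
- **Key return:** The key went in without resistance, and its weight passed to the block at the height expected for a fully seated key. The last picture shows it upright beside the blue one.
- **Surroundings:** In that picture nothing else has visibly moved. The gripper is clear of everything.
- **Readings that disagreed:** The bolt lay about 1.7 mm from where the cameras put it. Just after I backed off, the wrist moment still read 0.17 N·m, while the joint torque suggested the load was already gone. After a further small back-off it read about zero, and the key lifted out freely.

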